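# Set out the cellar measures by size beside the sample tap

### The arm

A 7-joint arm with a two-finger parallel gripper is mounted at the origin on the work surface. World frame = base frame: x ahead of the robot, y to its left, z up, the work surface at z = 0. Lengths are in mm, angles in rad, forces in N, time in s.
With the tool pointing down it reaches from about 400 to 875 mm from the base axis. Payload 4.4 kg.
Tool frame: the origin (TCP) lies at the very end of the fingers, on their centre line; the grasp point (between the pads) lies 19 mm behind it; y points along the fingers, x is the direction in which the jaws open and shut, and the axes are right-handed (so a half turn about y gives the same grasp; the last joint's range is limited). The gripper opens to 85 mm and grips with 20 to 120 N. Pads are 22 mm wide; open, the fingers measure 114 mm over their backs; the gripper's body (76 mm by 85 mm) begins 54 mm behind the grasp point. The pads swing forward as they close: fully open they stand 13 mm farther back than shut.
Start: joints at [-1.306, 0.628, 0.038, 1.517, -0.027, 0.996, -0.02], TCP at [211.096, 614.781, 231.313] pointing down, gripper open.
Joint ranges: [-3.06, 3.06], [-0.37, 2.12], [-1.25, 1.32], [0.18, 2.47], [-1.1, 4.24], [0.23, 1.98], [-2.94, 2.94]. Speed limits (rad/s): [2.57, 2.57, 3.14, 3.14, 3.14, 3.14, 3.14].

### API

Orientations are given as [roll, pitch, yaw] about the fixed x, y, z axes, in that order (R = Rz(yaw) Ry(pitch) Rx(roll)).
In Python, from cell import readout, eyes, finish_job gives the robot as it stands. The module is installed in compiled form; this text tells all that it offers.
- The arm moves only by the tool apply_moves, never from a script. Its argument "commands" is a list that holds one entry, the list of rows, each a list of 6 numbers: the shift along the tool's x, y, z in units of 0.04 m (1.0 is 0.04 m), then the turn, a rotation vector about the tool's x, y, z in units of 5 degrees (1.0 is 5 degrees). A call has 1 to 8 rows; each row shifts and turns the pose as measured when the row begins, along the tool's axes as they then stand; what a row does not reach is not made up. A row lasts 1/12 s, in which the tool goes at most 41.7 mm and 7.16 degrees, less where a joint would pass 70% of its speed; a pose out of reach is approached as far as the arm can. A call with a number of a shift or a turn outside -1 to 1 is refused whole. A call with a gripper value outside its range is refused whole. "claw" is the finger opening in mm, from 0 to 85.4, set as the call begins (left out, the last holds). The fingers move at their own pace and stop on an object; the grip force is fixed at half the most. Time passes only in rows, so rows that do not move let the fingers close. It gives the time, the measured TCP pose, the force and the opening at its end, in the units of the state.
- readout.read_state(): the state, without advancing time (a new reading comes with each control period).
- eyes.get_image(name): name is "scene" or "top"; returns a dict with "image" (400x640x3 uint8, red, green, blue), "mtx" (3x3 intrinsics, pixels), "rvec" (rotation vector, rad) and "tvec" (3), from world to camera coordinates, as OpenCV has them. Camera axes: x right, y down, z forward; pixel columns grow to the right and rows downward; lengths in mm; the calibration is good to about 2 mm. A picture is of the moment at which its call begins. There is no depth.
- finish_job(): hands the job in, once; it reports no verdict.
The state is a dict: "clock": time; "qpos": joint angles; "qd": joint speeds; "tau": joint torques, N m; "eef_pos": TCP position; "tool_rot": TCP orientation; "force": force on the tool from outside, world axes, zero at the start; "torque": the same for the moment, N m; "width": finger opening in mm.
Only numpy, scipy, OpenCV 4.12 (cv2) and the standard library are available. Lean on these libraries where they do the work, as an engineer would, in place of code of your own. Each camera call takes 0.05 s, during which the arm holds its last target. There are 200 camera calls.

### The job

Line up the four metal measures in order of size on the row of four black rubber mats in the white drip tray: the largest on the mat beside the brass tap, then each smaller one on the next mat, the smallest at the far end. Stand each upright in the middle of its mat, and leave the tasting glass where it stands.

Things in the scene. Friction and masses are not known exactly. Their poses are not given: they have to be found in the camera images.
- measure1_mid (a point): the largest of four plain metal measures: a straight-sided open round cup, 62 mm across and 110 mm high, wall 3 mm; stands upright on the work surface at the start. The point is on its axis half-way up (55 mm above its underside); z is its axis, up through the mouth. Grip it across its outside.
- measure2_mid (a point): the second largest of four plain metal measures: a straight-sided open round cup, 54 mm across and 88 mm high, wall 3 mm; stands upright on the work surface at the start. The point is on its axis half-way up (44 mm above its underside); z is its axis, up through the mouth. Grip it across its outside.
- measure3_mid (a point): the third largest (second smallest) of four plain metal measures: a straight-sided open round cup, 46 mm across and 68 mm high, wall 3 mm; stands upright on the work surface at the start. The point is on its axis half-way up (34 mm above its underside); z is its axis, up through the mouth. Grip it across its outside.
- measure4_mid (a point): the smallest of four plain metal measures: a straight-sided open round cup, 38 mm across and 50 mm high, wall 3 mm; stands upright on the work surface at the start. The point is on its axis half-way up (25 mm above its underside); z is its axis, up through the mouth. Grip it across its outside.
- mat1: one of four alike black round rubber mats, 72 mm across, 4 mm thick, fixed on the 6 mm floor of the white drip tray in one straight row, 100 mm apart; at one end of the row, so nearest either the tap or the cork box. Origin: centre of its underside, 6 mm above the work surface, so its top, where a measure stands, is 10 mm above the work surface (4 mm above the origin). The row runs along its y axis; x is level and square to the row.
- mat2: one of four alike black round rubber mats, 72 mm across, 4 mm thick, fixed on the 6 mm floor of the white drip tray in one straight row, 100 mm apart; second in the row, next to mat1. Origin: centre of its underside, 6 mm above the work surface, so its top, where a measure stands, is 10 mm above the work surface (4 mm above the origin). The row runs along its y axis; x is level and square to the row.
- mat3: one of four alike black round rubber mats, 72 mm across, 4 mm thick, fixed on the 6 mm floor of the white drip tray in one straight row, 100 mm apart; third in the row, between mat2 and mat4. Origin: centre of its underside, 6 mm above the work surface, so its top, where a measure stands, is 10 mm above the work surface (4 mm above the origin). The row runs along its y axis; x is level and square to the row.
- mat4: one of four alike black round rubber mats, 72 mm across, 4 mm thick, fixed on the 6 mm floor of the white drip tray in one straight row, 100 mm apart; at the other end of the row from mat1. Origin: centre of its underside, 6 mm above the work surface, so its top, where a measure stands, is 10 mm above the work surface (4 mm above the origin). The row runs along its y axis; x is level and square to the row.
- tap: the brass sample tap, fixed on a steel post at one end of the tray, in line with the mats and 120 mm from the nearest mat; 70 by 60 mm foot, 123 mm high in all. At the other end, at the same distance, a 35 mm high wooden box of corks stands instead; which end is which changes. Origin: centre of the underside of its foot.
- glass_mid (a point): a green tasting glass, 58 mm across at its widest and 95 mm high, standing loose on the work surface among the measures; to be left alone. The point is on its axis half-way up, z up its axis.
Not all that is in view belongs to the job. What is shaped like the part that bears measure3_mid but brown is not meant. Leave any orange look-alike of the part that bears measure2_mid alone.

How it is judged:
By the outcome, as a careful person would: the job done as asked, in the order asked, and still so for the second after the job is handed in, with the robot touching nothing.
It also fails if it takes over 99 s, if anything falls off the work surface, if the arm or the gripper's body presses on something with over 40 N, if the wrist force passes 120 N, or if a joint passes its speed limit or range.

## Working session

There is one attempt and no reset: what is moved stays moved. The work goes in short steps, Python scripts to look and compute and a tool call to move; the robot and the scene stay as the last step left them, time stands still between calls to the robot, and variables do not carry over. Pictures are saved under pics/ and viewed, about 12 in all and at most 16, crops included, and the job is handed in when it is done.

Besides the shell and the picture viewer there is one more tool, called after "Request:" by a JSON object that holds its "fn" and its "kwargs", one argument or row to a line. apply_moves: Moves the arm, as the interface text tells. Shifts and turns lie within -1 to 1; 1 stands for 0.04 m of shift or 5 degrees of turn. Its arguments: {"type":"object","properties":{"commands":{"type":"array"},"claw":{"type":"number"}},"required":["commands"]}

```bash
mkdir -p pics; cat > h.py <<'E'
import numpy as np, cv2
from cell import readout, eyes, finish_job
def snap(n,f=None):
    d=eyes.get_image(n)
    if f: cv2.imwrite('pics/'+f,d['image'][:,:,::-1])
    return d
def ray(d,uv,z):
    R=cv2.Rodrigues(np.array(d['rvec'],float))[0];t=np.array(d['tvec'],float).reshape(3)
    K=np.array(d['mtx'],float);o=-R.T@t
    v=R.T@np.linalg.inv(K)@np.array([uv[0],uv[1],1.])
    return o+v*(z-o[2])/v[2]
def proj(d,p):
    return cv2.projectPoints(np.array(p,float).reshape(-1,3),np.array(d['rvec'],float),np.array(d['tvec'],float),np.array(d['mtx'],float),None)[0].reshape(-1,2)
E
python3 - <<'E'
from h import *
s=readout.read_state();print(s)
for n in('scene','top'):
    d=snap(n,n+'0.png');print(n,d['mtx'],d['rvec'],d['tvec'])
    R=cv2.Rodrigues(np.array(d['rvec'],float))[0];print(-R.T@np.array(d['tvec'],float).reshape(3))
E
```

```text
{'clock': 0.0, 'qpos': array([-1.30580454,  0.62933411,  0.0384515 ,  1.51838582, -0.02702068,
        0.99628107, -0.02002355]), 'qd': array([-9.07942959e-04,  1.89963991e-03, -7.28476834e-04, -5.21315252e-05,
        1.83477218e-03, -1.77221704e-03,  1.75276441e-03]), 'tau': array([-1.00343288e-03, -5.63407016e+01,  1.22609541e+00, -1.93450946e+01,
        1.10491653e-02,  1.05645246e-02, -1.02550979e-05]), 'eef_pos': array([210.88328034, 614.17606237, 230.39134308]), 'tool_rot': array([-1.57080928,  0.00189016,  1.23996161]), 'force': array([-0.01166779, -0.37108395,  0.49003805]), 'torque': array([ 0.00485973, -0.03659398,  0.00408951]), 'width': 85.71473472430841}
scene [[454.17156417   0.         320.03174133]
 [  0.         454.17156417 198.06017342]
 [  0.           0.           1.        ]] [ 1.49501312  2.09843267 -0.83637283] [ 202.92756988 -290.89582464 1436.7942687 ]
[1199.72874711  200.25959839  843.04494339]
top [[368.06400508   0.         322.25257891]
 [  0.         368.06400508 199.06346652]
 [  0.           0.           1.        ]] [ 2.12996426 -2.11848264  0.21955081] [-37.17896261 530.14128658 977.29372566]
[ 331.21977391  -23.18984667 1061.73950553]
```

View pics/scene0.png

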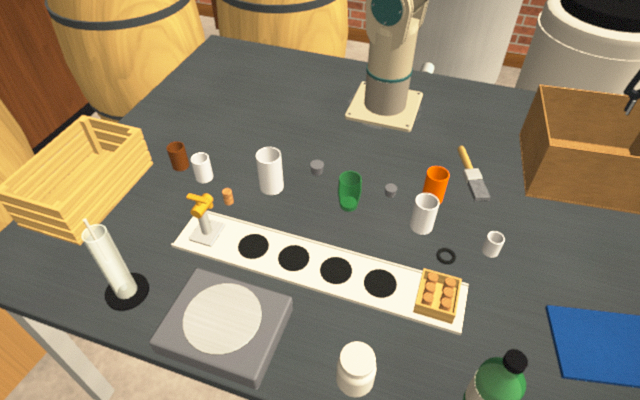

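View pics/top0.png

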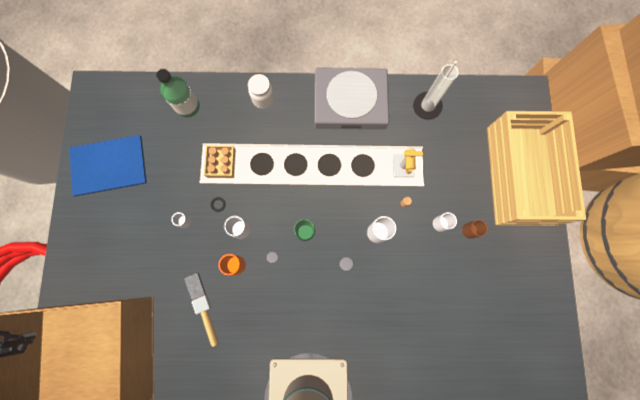

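The tap is at the right end of the top view (410,160) and the cork box at the left. In the top view the measures are m1 (382,229), m2 (235,227), m3 (445,222) and m4 (179,219). The glass is at (304,230), with orange (231,265) and brown (475,229) decoys.

```bash
cat > meas.py <<'E'
from h import *
H=[110,88,68,50]
seeds={'top':[(382,229),(235,227),(445,222),(179,219)],'scene':[(270,170),(424,214),(202,167),(493,244)]}
def cups(n,d,seeds=seeds,r=32):
    im=d['image'].astype(int); m=((im.min(2)>115)&(im.max(2)-im.min(2)<40)).astype(np.uint8)
    out=[]
    for (u,v),h in zip(seeds[n],H):
        w=np.zeros_like(m);w[max(0,v-r):v+r,u-r:u+r]=m[max(0,v-r):v+r,u-r:u+r]
        cs=cv2.findContours(w,cv2.RETR_EXTERNAL,cv2.CHAIN_APPROX_NONE)[0]
        c=max([c for c in cs],key=lambda c:cv2.contourArea(c)-3*abs(cv2.pointPolygonTest(c,(u,v),True))*(cv2.pointPolygonTest(c,(u,v),True)<0))
        c=cv2.convexHull(c);M=cv2.moments(c);x,y=M['m10']/M['m00']+.0,M['m01']/M['m00']
        out.append((np.round(ray(d,(x,y),h/2)[:2],1),(round(x,1),round(y,1)),cv2.contourArea(c),cv2.boundingRect(c)))
    return out
E
python3 - <<'E'
from meas import *
for n in('top','scene'):
    d=snap(n); print(n)
    for o in cups(n,d,r=28 if n=='top' else 32): print(o)
    im=d['image'].astype(int)
    ctr={'top':[(363,165),(329,165),(295,164),(262,164)],'scene':[(253,246),(293,258),(335,270),(380,284)]}[n]
    m=(im.max(2)<60).astype(np.uint8); P=[]
    for u,v in ctr:
        w=np.zeros_like(m);w[v-18:v+18,u-18:u+18]=m[v-18:v+18,u-18:u+18]
        c=max(cv2.findContours(w,cv2.RETR_EXTERNAL,cv2.CHAIN_APPROX_NONE)[0],key=cv2.contourArea)
        M=cv2.moments(c);P.append(ray(d,(M['m10']/M['m00'],M['m01']/M['m00']),10)[:2])
    P=np.array(P);print(P.round(1),np.linalg.norm(np.diff(P,axis=0),axis=1))
    g=((im[:,:,1]>im[:,:,0]+40)&(im[:,:,1]>im[:,:,2]+30)).astype(np.uint8)
    u,v={'top':(304,230),'scene':(349,190)}[n]
    w=np.zeros_like(g);w[v-28:v+28,u-28:u+28]=g[v-28:v+28,u-28:u+28]
    M=cv2.moments(w);print('glass',ray(d,(M['m10']/M['m00'],M['m01']/M['m00']),47))
E
```

```text
top
(array([ 451.6, -205.9]), (384.5, 227.3), 806.5, (366, 214, 43, 30))
(array([451.7, 206.1]), (235.3, 226.9), 444.0, (223, 215, 26, 25))
(array([ 471.5, -379.9]), (444.5, 221.5), 385.5, (432, 211, 26, 21))
(array([474.3, 371.4]), (178.6, 219.4), 207.5, (170, 211, 18, 17))Traceback (most recent call last):
  File "<stdin>", line 10, in <module>
ValueError: max() iterable argument is empty
```

```bash
python3 - <<'E'
from meas import *
for n in('top','scene'):
    d=snap(n); print(n)
    im=d['image'].astype(int)
    ctr={'top':[(363,165),(329,165),(295,164),(262,164)],'scene':[(253,246),(293,258),(335,270),(380,284)]}[n]
    print([im[v,u] for u,v in ctr], im[240,330])
    for o in cups(n,d,r=28 if n=='top' else 32): print(o)
    m=(im.max(2)<110).astype(np.uint8); P=[]
    for u,v in ctr:
        w=np.zeros_like(m);w[v-15:v+15,u-18:u+18]=m[v-15:v+15,u-18:u+18]
        L,lab=cv2.connectedComponents(w);w=(lab==lab[v,u]).astype(np.uint8)
        M=cv2.moments(w,True);P.append(ray(d,(M['m10']/M['m00'],M['m01']/M['m00']),10)[:2])
    P=np.array(P);print(P.round(1),np.linalg.norm(np.diff(P,axis=0),axis=1))
    g=((im[:,:,1]>im[:,:,0]+40)&(im[:,:,1]>im[:,:,2]+30)).astype(np.uint8)
    u,v={'top':(304,230),'scene':(349,190)}[n]
    w=np.zeros_like(g);w[v-28:v+28,u-28:u+28]=g[v-28:v+28,u-28:u+28]
    M=cv2.moments(w);print('glass',ray(d,(M['m10']/M['m00'],M['m01']/M['m00']),47))
    if n=='top':
        a=cv2.resize(d['image'][130:260,160:490,::-1],None,fx=2.4,fy=2.4,interpolation=cv2.INTER_NEAREST);cv2.imwrite('pics/c1.png',a)
E
```

```text
top
[array([92, 83, 74]), array([91, 82, 74]), array([88, 79, 71]), array([86, 78, 69])] [109 110 109]
(array([ 450.8, -203.6]), (383.7, 227.6), 768.5, (366, 214, 38, 30))
(array([452.2, 206.7]), (235.1, 226.7), 434.0, (223, 215, 25, 24))
(array([ 471.5, -379.9]), (444.5, 221.5), 385.5, (432, 211, 26, 21))
(array([474.3, 371.3]), (178.6, 219.4), 207.5, (170, 211, 18, 17))
[[ 642.4 -153.7]
 [ 643.   -53.8]
 [ 643.9   45.7]
 [ 644.4  145.8]] [ 99.86236903  99.51635491 100.07412602]
glass [441.96821988  11.77127714  47.        ]
scene
[array([47, 48, 38]), array([48, 45, 39]), array([50, 50, 45]), array([49, 46, 42])] [102 103  98]
(array([ 442.6, -196.8]), (269.7, 169.8), 1149.5, (255, 146, 29, 50))
(array([451.7, 200.1]), (424.2, 213.5), 890.0, (411, 193, 29, 42))
(array([ 470.8, -380.1]), (201.8, 167.1), 549.5, (190, 152, 24, 32))
(array([472.8, 364.9]), (493.6, 243.4), 441.5, (483, 230, 23, 28))
[[ 647.2 -154.2]
 [ 648.1  -54.1]
 [ 648.9   45.7]
 [ 649.5  145.4]] [100.06227601  99.83653235  99.69132547]
glass [437.36383993  12.16196569  47.        ]
```

View pics/c1.png

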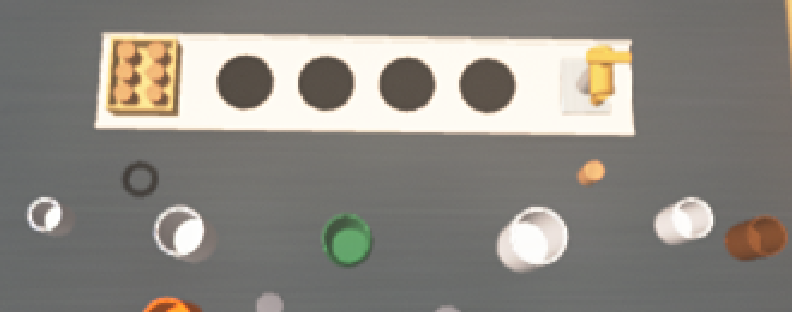

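```bash
python3 - <<'E'
from meas import *
d=snap('top')
for uv,z in [((384.4,228.5),110),((235,226.3),88),((447.7,221),68),((178.75,219.4),50)]: print(ray(d,uv,z).round(1))
print(ray(d,(231,265),88),ray(d,(475,229),60),ray(d,(406,202),20))
E
```

```text
[ 441.9 -195.6  110. ]
[448.1 197.   88. ]
[ 468.4 -377.    68. ]
[470.9 361.3  50. ]
[347.12737892 202.35361436  88.        ] [ 447.78673361 -453.73736973   60.        ] [ 529.5874865  -276.60947404   20.        ]
```

Request:
{"fn": "apply_moves", "kwargs": {
  "commands": [
    [[0, 0, 0, 0, 1, 0], [0, 0, 0, 0, 1, 0], [0, 0, 0, 0, 1, 0], [0, 0, 0, 0, 1, 0], [0, 0, 0, 0, 1, 0], [0, 0, 0, 0, 1, 0], [0, 0, 0, 0, 1, 0], [0, 0, 0, 0, 1, 0]]
  ],
  "claw": 85
}}

```text
clock: 0.97
eef_pos: [210.8, 614.0, 230.2]
tool_rot: [-1.571, 0.002, 0.51]
force: [-0.6, 0.2, -0.6]
width: 85.0
```

Request:
{"fn": "apply_moves", "kwargs": {
  "commands": [
    [[0, 0, 0, 0, 1, 0], [0, 0, 0, 0, 1, 0], [0, 0, 0, 0, 1, 0], [0, 0, 0, 0, 1, 0], [0, 0, 0, 0, 1, 0], [0, 0, 0, 0, 1, 0], [0, 0, 0, 0, 0, 0]]
  ]
}}

```text
clock: 1.55
eef_pos: [209.8, 613.8, 229.6]
tool_rot: [-1.574, 0.002, -0.042]
force: [0.3, -0.1, -1.0]
width: 85.0
```

Request:
{"fn": "apply_moves", "kwargs": {
  "commands": [
    [[0.73, 0, -0.7, 0, -0.25, 0], [0.73, 0, -0.7, 0, -0.25, 0], [0.73, 0, -0.7, 0, 0, 0], [0.73, 0, -0.7, 0, 0, 0], [0.73, 0, -0.7, 0, 0, 0], [0.73, 0, -0.7, 0, 0, 0], [0.73, 0, -0.7, 0, 0, 0], [0.73, 0, -0.7, 0, 0, 0]]
  ]
}}

```text
clock: 2.22
eef_pos: [441.4, 396.9, 226.1]
tool_rot: [-1.566, 0.009, 0.053]
force: [0.6, 0.2, -1.5]
width: 85.0
```

Request:
{"fn": "apply_moves", "kwargs": {
  "commands": [
    [[0.38, 0.8, -0.42, 0, 0.3, 0], [0.38, 0.8, -0.42, 0, 0.2, 0], [0, 0.8, 0, 0, 0, 0], [0, 0.4, 0, 0, 0, 0], [0, 0, 0, 0, 0, 0], [0, 0, 0, 0, 0, 0]]
  ]
}}

```text
clock: 2.72
eef_pos: [488.6, 351.8, 113.4]
tool_rot: [-1.566, -0.005, 0.003]
force: [0.1, 0.6, 1.1]
width: 85.1
```

```bash
cat > look.py <<'E'
import sys
from h import *
def crop(n,f,u,v,s,k=6):
    d=snap(n);im=d['image'][max(0,v-s):v+s,max(0,u-s):u+s,::-1]
    return cv2.resize(im,(400,400),interpolation=cv2.INTER_NEAREST)
f=sys.argv[1];a=list(map(int,sys.argv[2:8]))
cv2.imwrite('pics/'+f,np.hstack([crop('top',f,*a[:3]),crop('scene',f,*a[3:])]))
E
python3 look.py l1.png 180 220 40 493 235 50
```

```text
(no output)
```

View pics/l1.png

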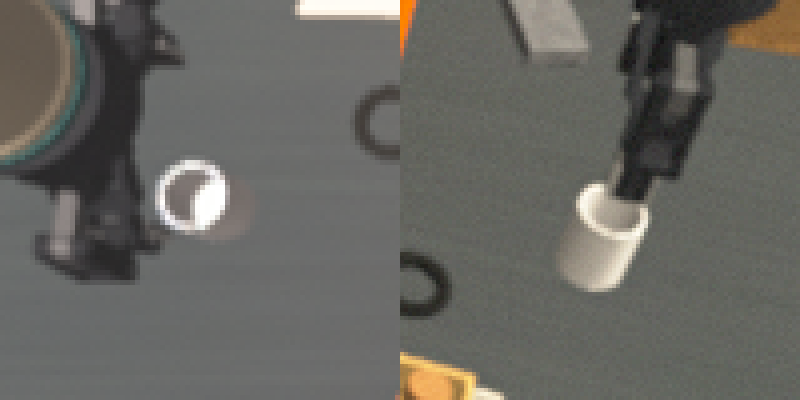

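Request:
{"fn": "apply_moves", "kwargs": {
  "commands": [
    [[-0.25, 0, 0.16, 0, 0, 0], [-0.12, 0, 0.1, 0, 0, 0], [0, 0, 0, 0, 0, 0], [0, 0, 0, 0, 0, 0]]
  ]
}}

```text
clock: 3.15
eef_pos: [472.6, 368.6, 119.1]
tool_rot: [-1.558, -0.011, 0.009]
force: [-0.1, 0.6, -0.1]
width: 84.8
```

```bash
python3 - <<'E'
from h import *
d=snap('top');print(proj(d,[488.6,351.8,113.4]));d=snap('scene');print(proj(d,[488.6,351.8,113.4]));s=readout.read_state();print(s['eef_pos'],s['tool_rot'],s['qpos'])
E
```

```text
[[173.93946362 209.2858076 ]]
[[498.20641951 221.65823456]]
[472.95233777 368.25524324 118.90594844] [-1.55862633 -0.01109652  0.00817596] [-0.89786882  0.71084735  0.30685335  1.78722138 -0.32495382  0.67662003
 -0.40037761]
```

Request:
{"fn": "apply_moves", "kwargs": {
  "commands": [
    [[0, 0.6, -0.12, -0.14, 0, 0.13], [0, 0.7, 0, 0, 0, 0], [0, 0.5, 0, 0, 0, 0], [0, 0.3, 0, 0, 0, 0], [0, 0.1, 0, 0, 0, 0], [0, 0, 0, 0, 0, 0], [0, 0, 0, 0, 0, 0]]
  ]
}}

```text
clock: 3.83
eef_pos: [477.1, 365.3, 31.1]
tool_rot: [-1.567, -0.007, 0.009]
force: [-0.6, -0.3, 0.1]
width: 85.3
```

Request:
{"fn": "apply_moves", "kwargs": {
  "commands": [
    [[-0.08, 0.25, -0.04, 0, 0, 0], [-0.05, 0.12, -0.02, 0, 0, 0], [0, 0.05, 0, 0, 0, 0], [0, 0, 0, 0, 0, 0]]
  ]
}}

```text
clock: 4.17
eef_pos: [473.3, 363.8, 15.6]
tool_rot: [-1.564, -0.011, 0.009]
force: [-0.2, -0.3, 1.0]
width: 84.8
```

Request:
{"fn": "apply_moves", "kwargs": {
  "commands": [
    [[0, 0, 0, 0, 0, 0], [0, 0, 0, 0, 0, 0], [0, 0, 0, 0, 0, 0], [0, 0, 0, 0, 0, 0], [0, 0, 0, 0, 0, 0], [0, 0, 0, 0, 0, 0]]
  ],
  "claw": 30
}}

```text
clock: 4.67
eef_pos: [474.0, 364.5, 17.0]
tool_rot: [-1.563, -0.013, 0.009]
force: [0.4, -0.8, -1.2]
width: 35.8
```

Request:
{"fn": "apply_moves", "kwargs": {
  "commands": [
    [[0, 0, 0, 0, 0, 0], [0, 0, 0, 0, 0, 0]]
  ]
}}

```text
clock: 4.83
eef_pos: [474.1, 364.5, 16.9]
tool_rot: [-1.563, -0.013, 0.009]
force: [-0.4, 0.3, -0.3]
width: 35.4
```

```bash
python3 look.py l2.png 180 220 40 493 235 50
```

```text
(no output)
```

View pics/l2.png

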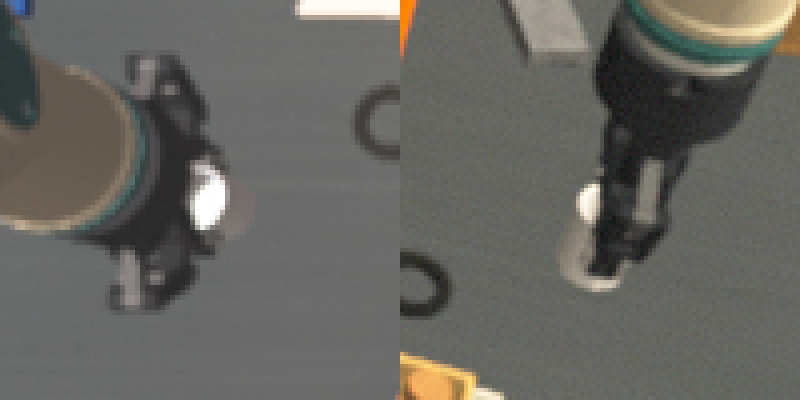

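Request:
{"fn": "apply_moves", "kwargs": {
  "commands": [
    [[0, -0.3, 0, 0, 0, 0], [0, -0.7, 0, -0.08, 0, 0.1], [0, -0.9, 0, 0, 0, 0.05], [0, -0.9, 0, 0, 0, 0], [0, -0.7, 0, 0, 0, 0], [0, -0.3, 0, 0, 0, 0], [0, 0, 0, 0, 0, 0]]
  ]
}}

```text
clock: 5.52
eef_pos: [472.4, 362.5, 178.1]
tool_rot: [-1.573, 0.004, 0.007]
force: [1.3, 0.0, -1.7]
width: 35.4
```

```bash
python3 look.py l3.png 170 210 45 493 205 50
```

```text
(no output)
```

View pics/l3.png

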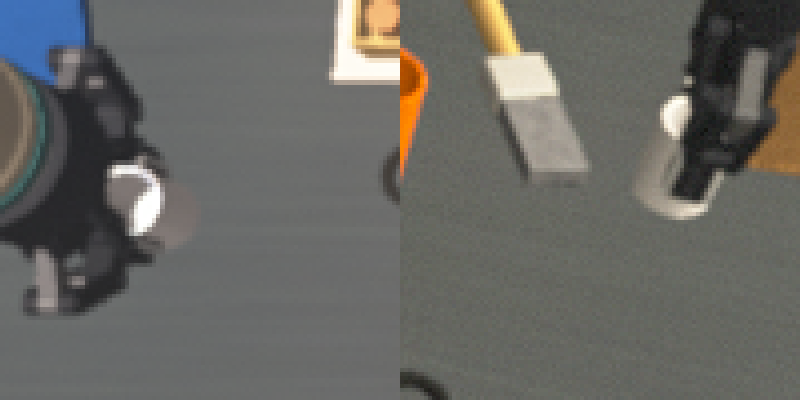

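```bash
python3 - <<'E'
from h import *
d=snap('scene');t=snap('top');a=np.linspace(0,6.28,90)
im=d['image'].astype(int);m=(im.min(2)>150)
for dy in(0,-5,-10):
    c=np.c_[472.4+19*np.cos(a),362.5+dy+19*np.sin(a),0*a+161];q=proj(d,c);print(dy,'scene base L,R,B in crop',(q[:,0].min()-443)*4+400,(q[:,0].max()-443)*4+400,(q[:,1].max()-155)*4)
    c[:,2]=211;q=proj(t,c);print('top rim R,B',(q[:,0].max()-125)*400/90,(q[:,1].max()-165)*400/90,(q[:,1].min()-165)*400/90)
E
```

```text
0 scene base L,R,B in crop 632.6553985550304 709.807926397647 216.23861062627452
top rim R,B 159.64634211467518 232.13526807757881 160.6624236180782
-5 scene base L,R,B in crop 622.6098248266849 699.5951828459138 213.84309567137154
top rim R,B 169.21986876195015 232.1920204318576 160.7231751848168
-10 scene base L,R,B in crop 612.5883647006676 689.4071340030264 211.4534325469615
top rim R,B 178.792190134983 232.24876560619379 160.78391913115826
```

Request:
{"fn": "apply_moves", "kwargs": {
  "commands": [
    [[0.3, 0, -0.37, 0, 0, 0], [0.6, 0, -0.74, 0, 0, 0], [0.65, 0, -0.81, 0, 0, 0], [0.65, 0, -0.81, 0, 0, 0], [0.65, 0, -0.81, 0, 0, 0], [0.6, 0, -0.75, 0, 0, 0], [0.4, 0, -0.5, 0, 0, 0], [0.2, 0, -0.25, 0, 0, 0]]
  ]
}}

```text
clock: 6.38
eef_pos: [627.8, 158.0, 153.4]
tool_rot: [-1.586, 0.041, 0.023]
force: [0.9, 0.1, -1.1]
width: 35.5
```

Request:
{"fn": "apply_moves", "kwargs": {
  "commands": [
    [[0, 0, 0, 0, 0, 0], [0, 0, 0, 0, 0, 0]]
  ]
}}

```text
clock: 6.55
eef_pos: [627.9, 151.7, 149.2]
tool_rot: [-1.59, 0.046, 0.015]
force: [0.9, 0.8, -0.8]
width: 35.7
```

Request:
{"fn": "apply_moves", "kwargs": {
  "commands": [
    [[0.25, 0.3, -0.1, 0.15, 0.1, -0.35], [0.17, 0.6, -0.05, 0.08, 0.07, -0.15], [0.03, 0.6, 0, 0, 0, 0], [0, 0.4, 0, 0, 0, 0], [0, 0.2, 0, 0, 0, 0], [0, 0, 0, 0, 0, 0], [0, 0, 0, 0, 0, 0]]
  ]
}}

```text
clock: 7.13
eef_pos: [635.6, 157.8, 56.1]
tool_rot: [-1.564, 0.015, 0.011]
force: [0.8, -0.2, -0.2]
width: 35.9
```

Request:
{"fn": "apply_moves", "kwargs": {
  "commands": [
    [[0.15, 0, -0.16, -0.08, 0.1, -0.15], [0.1, 0.1, -0.12, 0, 0, 0], [0.03, 0.1, -0.03, 0, 0, 0], [0, 0.1, 0, 0, 0, 0], [0, 0, 0, 0, 0, 0], [0, 0, 0, 0, 0, 0]]
  ]
}}

```text
clock: 7.63
eef_pos: [650.1, 146.4, 46.9]
tool_rot: [-1.57, -0.006, 0.004]
force: [0.2, -0.0, -0.7]
width: 35.5
```

Request:
{"fn": "apply_moves", "kwargs": {
  "commands": [
    [[-0.06, 0.12, 0, 0, 0, 0.05], [-0.02, 0.12, -0.02, 0, 0, 0], [0, 0.1, 0, 0, 0, 0], [0, 0.05, 0, 0, 0, 0], [0, 0, 0, 0, 0, 0], [0, 0, 0, 0, 0, 0]]
  ]
}}

```text
clock: 8.13
eef_pos: [646.4, 145.6, 29.6]
tool_rot: [-1.57, -0.001, 0.003]
force: [-0.4, 0.7, -0.1]
width: 35.5
```

Request:
{"fn": "apply_moves", "kwargs": {
  "commands": [
    [[0, 0.05, 0, 0, 0, 0], [0, 0.03, 0, 0, 0, 0], [0, 0.02, 0, 0, 0, 0], [0, 0, 0, 0, 0, 0]]
  ]
}}

```text
clock: 8.47
eef_pos: [646.7, 145.6, 27.1]
tool_rot: [-1.569, -0.001, 0.004]
force: [-0.4, 0.8, -0.1]
width: 35.8
```

Request:
{"fn": "apply_moves", "kwargs": {
  "commands": [
    [[0, 0, 0, 0, 0, 0], [0, 0, 0, 0, 0, 0], [0, 0, 0, 0, 0, 0], [0, 0, 0, 0, 0, 0], [0, 0, 0, 0, 0, 0]]
  ],
  "claw": 85
}}

```text
clock: 8.88
eef_pos: [647.5, 145.9, 27.4]
tool_rot: [-1.569, -0.003, 0.004]
force: [-0.2, -0.0, 0.3]
width: 85.1
```

Request:
{"fn": "apply_moves", "kwargs": {
  "commands": [
    [[0, -0.3, 0, 0, 0, 0], [0, -0.7, 0, 0, 0, 0], [0, -0.9, 0, 0, 0, 0], [0, -0.8, 0, 0, 0, 0], [0, -0.5, 0, 0, 0, 0], [0, -0.2, 0, 0, 0, 0]]
  ]
}}

```text
clock: 9.38
eef_pos: [644.7, 144.7, 168.4]
tool_rot: [-1.571, 0.005, 0.003]
force: [0.8, 0.1, -0.3]
width: 84.9
```

Request:
{"fn": "apply_moves", "kwargs": {
  "commands": [
    [[-0.3, 0, 0.08, 0, 0, 0], [-0.6, 0, 0.17, 0, 0, 0], [-0.85, 0, 0.24, 0, 0, 0], [-0.9, 0, 0.25, 0, 0, 0], [-0.85, 0, 0.24, 0, 0, 0], [-0.7, 0, 0.2, 0, 0, 0], [-0.4, 0, 0.11, 0, 0, 0], [-0.2, 0, 0.06, 0, 0, 0]]
  ]
}}

```text
clock: 10.05
eef_pos: [448.2, 196.9, 171.6]
tool_rot: [-1.571, -0.006, -0.002]
force: [-0.7, 0.1, -0.3]
width: 84.8
```

Request:
{"fn": "apply_moves", "kwargs": {
  "commands": [
    [[0, 0, 0, 0, 0, 0], [0, 0, 0, 0, 0, 0]]
  ]
}}

```text
clock: 10.22
eef_pos: [446.5, 197.8, 171.8]
tool_rot: [-1.571, -0.005, 0.001]
force: [-0.2, 0.5, -0.1]
width: 84.8
```

```bash
python3 - <<'E'
from meas import *
for n in('top','scene'):
    d=snap(n);im=d['image'];u,v=proj(d,[646.7,145.6,30])[0].astype(int)
    w=cv2.resize(im[v-25:v+25,u-25:u+25,::-1],(400,400),interpolation=cv2.INTER_NEAREST)
    for z,r in((10,36),(60,19)):
        a=np.linspace(0,6.28,60);q=proj(d,np.c_[646.7+r*np.cos(a),145.6+r*np.sin(a),0*a+z])
        for p in ((q-[u-25,v-25]+.5)*8).astype(int): cv2.circle(w,tuple(int(i) for i in p),1,(0,0,255),-1)
    A=w if n=='top' else np.hstack([A,w])
cv2.imwrite('pics/p1.png',A)
E
```

```text
(no output)
```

View pics/p1.png

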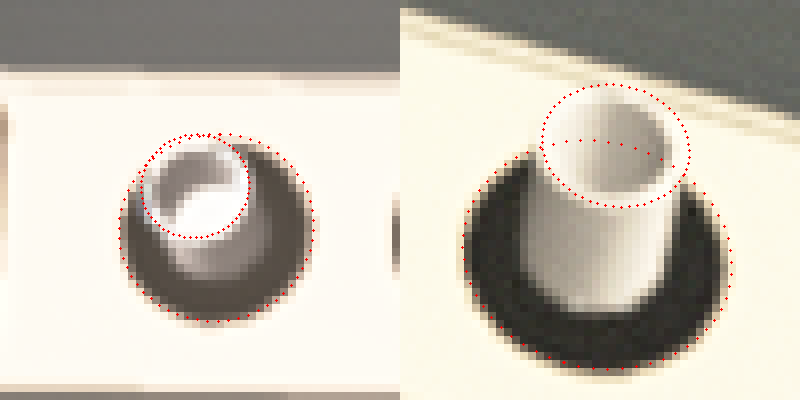

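Request:
{"fn": "apply_moves", "kwargs": {
  "commands": [
    [[0.08, 0.3, 0.03, 0, 0, 0.06], [0, 0.7, 0, 0, 0, 0], [0, 0.8, 0, 0, 0, 0], [0, 0.6, 0, 0, 0, 0], [0, 0.4, 0, 0, 0, 0], [0, 0.2, 0, 0, 0, 0], [0, 0.1, 0, 0, 0, 0], [0, 0, 0, 0, 0, 0]]
  ]
}}

```text
clock: 10.98
eef_pos: [467.4, 195.4, 42.9]
tool_rot: [-1.569, -0.016, -0.012]
force: [-0.5, -0.4, 0.4]
width: 85.3
```

Request:
{"fn": "apply_moves", "kwargs": {
  "commands": [
    [[0, 0, 0, 0, 0, 0]]
  ]
}}

```text
clock: 11.07
eef_pos: [468.0, 195.1, 43.1]
tool_rot: [-1.569, -0.017, -0.013]
force: [0.0, 0.4, 1.0]
width: 85.1
```

Request:
{"fn": "apply_moves", "kwargs": {
  "commands": [
    [[-0.2, 0, 0.05, 0, 0, 0.1], [-0.2, 0, 0.05, 0, -0.1, 0.08], [-0.05, 0, 0, 0, 0, 0], [0, 0, 0, 0, 0, 0], [0, 0, 0, 0, 0, 0]]
  ]
}}

```text
clock: 11.48
eef_pos: [450.6, 201.1, 46.4]
tool_rot: [-1.566, -0.006, -0.002]
force: [-0.1, -0.2, 0.4]
width: 85.1
```

```bash
python3 look.py l4.png 235 222 40 424 205 50
```

```text
(no output)
```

View pics/l4.png

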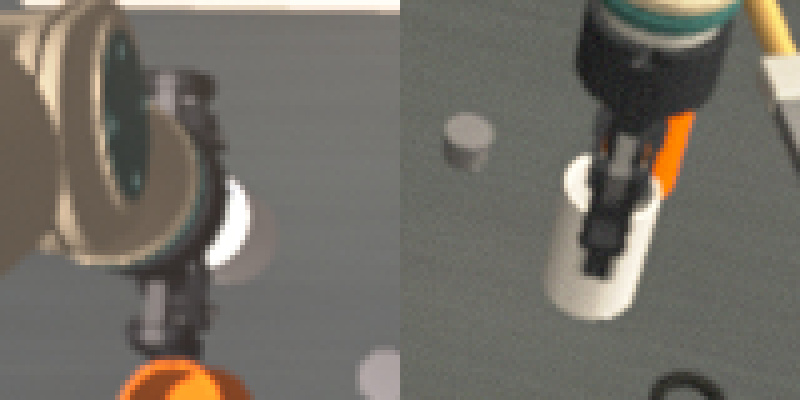

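Request:
{"fn": "apply_moves", "kwargs": {
  "commands": [
    [[0, 0.05, -0.03, 0, 0, 0.05], [0, 0.03, 0, 0, 0, 0], [0, 0, 0, 0, 0, 0], [0, 0, 0, 0, 0, 0], [0, 0, 0, 0, 0, 0], [0, 0, 0, 0, 0, 0]]
  ],
  "claw": 45
}}

```text
clock: 12.08
eef_pos: [451.5, 199.8, 43.6]
tool_rot: [-1.565, -0.002, -0.003]
force: [-0.3, 0.6, 1.8]
width: 53.9
```

Request:
{"fn": "apply_moves", "kwargs": {
  "commands": [
    [[0, 0, 0, 0, 0, 0]]
  ]
}}

```text
clock: 12.17
eef_pos: [451.5, 199.8, 43.5]
tool_rot: [-1.565, -0.001, -0.003]
force: [-0.2, -0.0, 3.0]
width: 54.0
```

Request:
{"fn": "apply_moves", "kwargs": {
  "commands": [
    [[0, -0.3, 0, 0, 0, 0], [0, -0.6, 0, 0, 0, 0], [0, -0.8, 0, 0, 0, 0], [0, -0.6, 0, 0, 0, 0], [0, -0.3, 0, 0, 0, 0], [0, -0.1, 0, 0, 0, 0], [0, 0, 0, 0, 0, 0]]
  ]
}}

```text
clock: 12.75
eef_pos: [450.2, 197.6, 153.0]
tool_rot: [-1.569, 0.003, -0.005]
force: [0.2, 0.4, -1.8]
width: 53.3
```

Request:
{"fn": "apply_moves", "kwargs": {
  "commands": [
    [[0.2, 0, -0.26, 0, 0, 0], [0.4, 0, -0.53, 0, 0, 0], [0.6, 0, -0.79, 0, 0, 0], [0.64, 0, -0.84, 0, 0, 0], [0.64, 0, -0.84, 0, 0, 0], [0.64, 0, -0.84, 0, 0, 0], [0.6, 0, -0.79, 0, 0, 0], [0.5, 0, -0.66, 0, 0, 0]]
  ]
}}

```text
clock: 13.42
eef_pos: [615.2, -20.8, 138.1]
tool_rot: [-1.564, 0.024, 0.017]
force: [0.5, -0.4, -0.5]
width: 53.7
```

Request:
{"fn": "apply_moves", "kwargs": {
  "commands": [
    [[0.3, 0, -0.4, 0, 0, 0], [0.15, 0, -0.2, 0, 0, 0], [0, 0, 0, 0, 0, 0], [0, 0, 0, 0, 0, 0]]
  ]
}}

```text
clock: 13.75
eef_pos: [634.4, -56.3, 130.3]
tool_rot: [-1.569, 0.03, 0.005]
force: [-0.6, 0.8, -1.4]
width: 53.2
```

Request:
{"fn": "apply_moves", "kwargs": {
  "commands": [
    [[0.17, 0.2, 0.04, 0, 0.03, -0.2], [0.08, 0.35, 0, 0, 0, -0.14], [0.03, 0.35, 0, 0, 0, 0], [0, 0.3, 0, 0, 0, 0], [0, 0.2, 0, 0, 0, 0], [0, 0.1, 0, 0, 0, 0], [0, 0, 0, 0, 0, 0], [0, 0, 0, 0, 0, 0]]
  ]
}}

```text
clock: 14.42
eef_pos: [638.1, -38.5, 64.6]
tool_rot: [-1.559, 0.01, 0.016]
force: [0.3, 0.9, -1.0]
width: 53.8
```

Request:
{"fn": "apply_moves", "kwargs": {
  "commands": [
    [[0.1, 0, -0.2, -0.12, 0.15, -0.11], [0.07, 0, -0.13, 0, 0, 0], [0.02, 0, -0.05, 0, 0, 0], [0, 0, 0, 0, 0, 0], [0, 0, 0, 0, 0, 0]]
  ]
}}

```text
clock: 14.83
eef_pos: [648.4, -56.1, 67.0]
tool_rot: [-1.572, -0.005, 0.001]
force: [0.2, 0.5, -0.5]
width: 53.4
```

Request:
{"fn": "apply_moves", "kwargs": {
  "commands": [
    [[-0.05, 0.1, 0.04, 0, 0, 0.04], [-0.02, 0.1, 0.01, 0, 0, 0], [0, 0.06, 0, 0, 0, 0], [0, 0.03, 0, 0, 0, 0], [0, 0, 0, 0, 0, 0], [0, 0, 0, 0, 0, 0]]
  ]
}}

```text
clock: 15.33
eef_pos: [645.2, -54.0, 54.2]
tool_rot: [-1.571, -0.001, 0.0]
force: [-0.4, -0.4, -0.8]
width: 53.3
```

```bash
cat > ov.py <<'E'
import sys
from h import *
x,y,zb,h,r=map(float,sys.argv[2:7])
mx,my=float(sys.argv[7]),float(sys.argv[8])
for n in('top','scene'):
    d=snap(n);im=d['image'];u,v=proj(d,[mx,my,50])[0].astype(int);s=30
    w=cv2.resize(im[v-s:v+s,u-s:u+s,::-1],(400,400),interpolation=cv2.INTER_NEAREST)
    for cx,cy,z,rr in((mx,my,10,36),(x,y,zb+h,r),(x,y,zb,r)):
        a=np.linspace(0,6.28,60);q=proj(d,np.c_[cx+rr*np.cos(a),cy+rr*np.sin(a),0*a+z])
        for p in ((q-[u-s,v-s]+.5)*400/2/s).astype(int): cv2.circle(w,tuple(int(i) for i in p),1,(0,0,255),-1)
    A=w if n=='top' else np.hstack([A,w])
cv2.imwrite('pics/'+sys.argv[1],A)
E
python3 ov.py p2.png 645.5 -54 12 88 27 645.5 -54
```

```text
(no output)
```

View pics/p2.png

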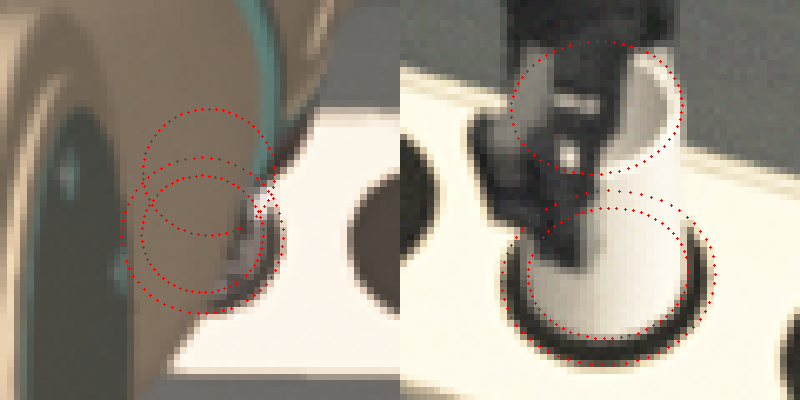

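Request:
{"fn": "apply_moves", "kwargs": {
  "commands": [
    [[0, 0.03, 0, 0, 0, 0], [0, 0.01, 0, 0, 0, 0], [0, 0, 0, 0, 0, 0]]
  ]
}}

```text
clock: 15.68
eef_pos: [645.7, -54.2, 53.8]
tool_rot: [-1.572, -0.003, 0.0]
force: [-0.4, -0.2, -0.7]
width: 53.5
```

Request:
{"fn": "apply_moves", "kwargs": {
  "commands": [
    [[0, 0, 0, 0, 0, 0], [0, 0, 0, 0, 0, 0], [0, 0, 0, 0, 0, 0], [0, 0, 0, 0, 0, 0], [0, 0, 0, 0, 0, 0]]
  ],
  "claw": 85
}}

```text
clock: 16.1
eef_pos: [646.6, -54.3, 54.1]
tool_rot: [-1.572, -0.005, 0.0]
force: [-0.1, -0.2, 0.0]
width: 85.3
```

Request:
{"fn": "apply_moves", "kwargs": {
  "commands": [
    [[0, -0.2, 0, 0, 0, 0], [0, -0.4, 0, 0, 0, 0], [0, -0.6, 0, 0, 0, 0], [0, -0.7, 0, 0, 0, 0], [0, -0.6, 0, 0, 0, 0], [0, -0.4, 0, 0, 0, 0], [0, -0.2, 0, 0, 0, 0]]
  ]
}}

```text
clock: 16.68
eef_pos: [643.9, -54.1, 182.9]
tool_rot: [-1.572, 0.002, -0.0]
force: [-0.8, 0.2, -0.6]
width: 84.9
```

Request:
{"fn": "apply_moves", "kwargs": {
  "commands": [
    [[-0.14, 0, -0.26, 0, 0, 0], [-0.28, 0, -0.53, 0, 0, 0], [-0.43, 0, -0.79, 0, 0, 0], [-0.47, 0, -0.88, 0, 0, 0], [-0.47, 0, -0.88, 0, 0, 0], [-0.47, 0, -0.88, 0, 0, 0], [-0.47, 0, -0.88, 0, 0, 0], [-0.47, 0, -0.88, 0, 0, 0]]
  ]
}}

```text
clock: 17.35
eef_pos: [514.3, -291.7, 178.7]
tool_rot: [-1.564, 0.001, 0.021]
force: [1.2, 0.1, -0.3]
width: 84.9
```

Request:
{"fn": "apply_moves", "kwargs": {
  "commands": [
    [[-0.43, 0, -0.79, 0, 0, 0], [-0.33, 0, -0.62, 0, 0, 0], [-0.19, 0, -0.35, 0, 0, 0], [-0.1, 0, -0.18, 0, 0, 0], [0, 0, 0, 0, 0, 0], [0, 0, 0, 0, 0, 0]]
  ]
}}

```text
clock: 17.85
eef_pos: [454.4, -386.3, 173.4]
tool_rot: [-1.566, 0.015, -0.001]
force: [0.0, -0.1, -0.2]
width: 84.9
```

Request:
{"fn": "apply_moves", "kwargs": {
  "commands": [
    [[0.2, 0.2, 0.12, -0.05, 0, -0.15], [0.15, 0.4, 0.06, 0, 0, 0], [0.05, 0.5, 0.02, 0, 0, 0], [0, 0.4, 0, 0, 0, 0], [0, 0.3, 0, 0, 0, 0], [0, 0.15, 0, 0, 0, 0], [0, 0, 0, 0, 0, 0], [0, 0, 0, 0, 0, 0]]
  ]
}}

```text
clock: 18.52
eef_pos: [479.6, -362.6, 90.7]
tool_rot: [-1.561, -0.002, 0.018]
force: [0.0, 0.4, 0.3]
width: 84.9
```

Request:
{"fn": "apply_moves", "kwargs": {
  "commands": [
    [[-0.12, 0, -0.2, -0.1, 0.15, 0], [-0.1, 0, -0.13, 0, 0, 0], [-0.03, 0, -0.04, 0, 0, 0], [0, 0.15, 0, 0, 0, 0], [0, 0.2, 0, 0, 0, 0], [0, 0.2, 0, 0, 0, 0], [0, 0.1, 0, 0, 0, 0], [0, 0, 0, 0, 0, 0]]
  ]
}}

```text
clock: 19.18
eef_pos: [470.6, -380.5, 65.6]
tool_rot: [-1.574, -0.007, 0.004]
force: [-1.0, 0.2, -0.3]
width: 85.0
```

Request:
{"fn": "apply_moves", "kwargs": {
  "commands": [
    [[0, 0, 0, 0, 0, 0]]
  ]
}}

```text
clock: 19.27
eef_pos: [470.3, -380.2, 64.9]
tool_rot: [-1.574, -0.006, 0.004]
force: [-0.1, 0.2, -0.5]
width: 84.9
```

Request:
{"fn": "apply_moves", "kwargs": {
  "commands": [
    [[0, 0.2, 0.04, 0, 0, 0.05], [0, 0.25, 0, 0, 0, 0], [0, 0.22, 0, 0, 0, 0], [0, 0.15, 0, 0, 0, 0], [0, 0.08, 0, 0, 0, 0], [0, 0, 0, 0, 0, 0], [0, 0, 0, 0, 0, 0]]
  ]
}}

```text
clock: 19.85
eef_pos: [470.4, -377.6, 23.8]
tool_rot: [-1.572, 0.0, 0.005]
force: [-0.0, 0.1, -0.4]
width: 85.1
```

```bash
python3 look.py l5.png 447 221 40 202 165 50
```

```text
(no output)
```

View pics/l5.png

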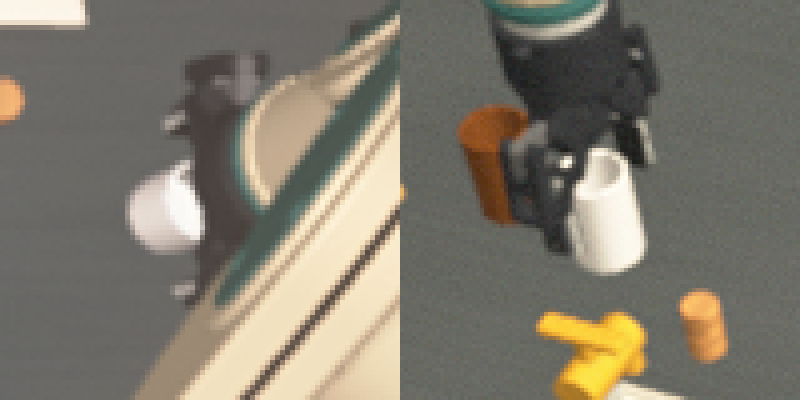

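Request:
{"fn": "apply_moves", "kwargs": {
  "commands": [
    [[0, 0, 0, 0, 0, 0], [0, 0, 0, 0, 0, 0], [0, 0, 0, 0, 0, 0], [0, 0, 0, 0, 0, 0], [0, 0, 0, 0, 0, 0], [0, 0, 0, 0, 0, 0], [0, 0, 0, 0, 0, 0]]
  ],
  "claw": 37
}}

```text
clock: 20.53
eef_pos: [471.3, -378.6, 26.1]
tool_rot: [-1.575, -0.003, 0.005]
force: [-0.4, -0.1, -1.8]
width: 45.2
```

Request:
{"fn": "apply_moves", "kwargs": {
  "commands": [
    [[0, -0.3, 0, 0, 0, 0], [0, -0.6, 0, 0, 0, 0], [0, -0.9, 0, 0, 0, 0], [0, -0.9, 0, 0, 0, 0], [0, -0.6, 0, 0, 0, 0], [0, -0.3, 0, 0, 0, 0], [0, -0.1, 0, 0, 0, 0], [0, 0, 0, 0, 0, 0]]
  ]
}}

```text
clock: 21.2
eef_pos: [469.3, -377.0, 183.7]
tool_rot: [-1.572, -0.0, 0.004]
force: [0.9, 0.5, -1.8]
width: 45.7
```

Request:
{"fn": "apply_moves", "kwargs": {
  "commands": [
    [[0.11, 0, 0.28, 0, 0, 0], [0.22, 0, 0.55, 0, 0, 0], [0.34, 0, 0.83, 0, 0, 0], [0.38, 0, 0.92, 0, 0, 0], [0.38, 0, 0.92, 0, 0, 0], [0.38, 0, 0.92, 0, 0, 0], [0.38, 0, 0.92, 0, 0, 0], [0.38, 0, 0.92, 0, 0, 0]]
  ]
}}

```text
clock: 21.87
eef_pos: [565.8, -123.1, 173.7]
tool_rot: [-1.573, 0.017, -0.017]
force: [0.8, -0.0, -0.1]
width: 45.8
```

Request:
{"fn": "apply_moves", "kwargs": {
  "commands": [
    [[0.38, 0, 0.92, 0, 0, 0], [0.38, 0, 0.92, 0, 0, 0], [0.34, 0, 0.83, 0, 0, 0], [0.27, 0, 0.65, 0, 0, 0], [0.15, 0, 0.37, 0, 0, 0], [0.08, 0, 0.18, 0, 0, 0], [0, 0, 0, 0, 0, 0], [0, 0, 0, 0, 0, 0]]
  ]
}}

```text
clock: 22.53
eef_pos: [625.4, 61.6, 158.0]
tool_rot: [-1.563, 0.041, 0.006]
force: [-0.2, -1.1, -2.2]
width: 45.6
```

Request:
{"fn": "apply_moves", "kwargs": {
  "commands": [
    [[0.25, 0.1, -0.2, -0.05, 0.05, -0.27], [0.2, 0.3, -0.15, -0.05, 0, -0.2], [0.08, 0.45, -0.05, 0, 0, 0], [0, 0.5, 0, 0, 0, 0], [0, 0.4, 0, 0, 0, 0], [0, 0.25, 0, 0, 0, 0], [0, 0.1, 0, 0, 0, 0], [0, 0, 0, 0, 0, 0]]
  ]
}}

```text
clock: 23.2
eef_pos: [641.3, 27.1, 69.5]
tool_rot: [-1.581, 0.005, -0.018]
force: [-0.3, -0.3, -0.5]
width: 45.0
```

Request:
{"fn": "apply_moves", "kwargs": {
  "commands": [
    [[0, 0, 0, 0, 0, 0]]
  ]
}}

```text
clock: 23.28
eef_pos: [641.1, 25.9, 69.6]
tool_rot: [-1.582, 0.005, -0.02]
force: [1.1, 0.1, -1.7]
width: 45.4
```

Request:
{"fn": "apply_moves", "kwargs": {
  "commands": [
    [[0.08, 0, 0.27, 0.12, -0.2, -0.04], [0.04, 0.1, 0.18, 0, 0, 0], [0.02, 0.15, 0.04, 0, 0, 0], [0, 0.15, 0, 0, 0, 0], [0, 0.08, 0, 0, 0, 0], [0, 0, 0, 0, 0, 0], [0, 0, 0, 0, 0, 0]]
  ]
}}

```text
clock: 23.87
eef_pos: [650.0, 49.1, 51.8]
tool_rot: [-1.569, -0.005, 0.001]
force: [0.3, -0.3, 0.2]
width: 45.4
```

Down 14, x −3.5, y −3.

Request:
{"fn": "apply_moves", "kwargs": {
  "commands": [
    [[-0.06, 0.1, -0.05, 0, 0, 0.04], [-0.03, 0.1, -0.02, 0, 0, 0], [0, 0.09, 0, 0, 0, 0], [0, 0.04, 0, 0, 0, 0], [0, 0, 0, 0, 0, 0], [0, 0, 0, 0, 0, 0]]
  ]
}}

```text
clock: 24.37
eef_pos: [645.6, 44.8, 37.0]
tool_rot: [-1.57, -0.0, 0.0]
force: [-0.5, -0.2, -2.0]
width: 45.7
```

Request:
{"fn": "apply_moves", "kwargs": {
  "commands": [
    [[0.02, 0.02, 0.02, 0, 0, 0], [0, 0.01, 0, 0, 0, 0], [0, 0, 0, 0, 0, 0]]
  ]
}}

```text
clock: 24.62
eef_pos: [646.9, 45.7, 36.0]
tool_rot: [-1.569, -0.001, 0.0]
force: [0.2, -0.1, -1.1]
width: 45.6
```

Request:
{"fn": "apply_moves", "kwargs": {
  "commands": [
    [[0, 0, 0, 0, 0, 0], [0, 0, 0, 0, 0, 0], [0, 0, 0, 0, 0, 0], [0, 0, 0, 0, 0, 0], [0, 0, 0, 0, 0, 0]]
  ],
  "claw": 85
}}

```text
clock: 25.03
eef_pos: [648.0, 45.8, 37.1]
tool_rot: [-1.569, -0.004, 0.0]
force: [0.6, -1.1, -0.5]
width: 85.1
```

Request:
{"fn": "apply_moves", "kwargs": {
  "commands": [
    [[0, -0.2, 0, 0, 0, 0], [0, -0.5, 0, 0, 0, 0], [0, -0.8, 0, 0, 0, 0], [0, -0.9, 0, 0, 0, 0], [0, -0.7, 0, 0, 0, 0], [0, -0.4, 0, 0, 0, 0], [0, -0.2, 0, 0, 0, 0], [0, 0, 0, 0, 0, 0]]
  ]
}}

```text
clock: 25.7
eef_pos: [646.6, 45.0, 194.1]
tool_rot: [-1.57, -0.002, -0.001]
force: [0.1, -0.2, -0.3]
width: 84.9
```

Request:
{"fn": "apply_moves", "kwargs": {
  "commands": [
    [[-0.19, 0, -0.23, 0, 0, 0], [-0.39, 0, -0.46, 0, 0, 0], [-0.58, 0, -0.69, 0, 0, 0], [-0.64, 0, -0.76, 0, 0, 0], [-0.64, 0, -0.76, 0, 0, 0], [-0.64, 0, -0.76, 0, 0, 0], [-0.64, 0, -0.76, 0, 0, 0], [-0.58, 0, -0.69, 0, 0, 0]]
  ]
}}

```text
clock: 26.37
eef_pos: [464.1, -158.6, 183.3]
tool_rot: [-1.565, 0.012, 0.016]
force: [0.8, -1.2, 0.8]
width: 84.7
```

Request:
{"fn": "apply_moves", "kwargs": {
  "commands": [
    [[-0.4, 0, -0.48, 0, 0, 0], [-0.2, 0, -0.25, 0, 0, 0], [-0.1, 0, -0.1, 0, 0, 0], [0, 0, 0, 0, 0, 0], [0, 0, 0, 0, 0, 0]]
  ]
}}

```text
clock: 26.78
eef_pos: [419.1, -200.5, 178.7]
tool_rot: [-1.563, 0.029, -0.001]
force: [0.1, -0.4, 0.3]
width: 85.0
```

Request:
{"fn": "apply_moves", "kwargs": {
  "commands": [
    [[0.3, 0, 0.08, -0.08, 0, -0.2], [0.2, 0, 0.03, 0, 0, -0.13], [0.06, 0.2, 0, 0, 0, 0], [0, 0.3, 0, 0, 0, 0], [0, 0.25, 0, 0, 0, 0], [0, 0.1, 0, 0, 0, 0], [0, 0, 0, 0, 0, 0], [0, 0, 0, 0, 0, 0]]
  ]
}}

```text
clock: 27.45
eef_pos: [451.5, -187.2, 139.7]
tool_rot: [-1.568, -0.006, 0.016]
force: [-0.1, 0.3, 0.4]
width: 85.0
```

Request:
{"fn": "apply_moves", "kwargs": {
  "commands": [
    [[-0.12, 0, -0.14, 0, 0.15, 0.06], [-0.07, 0, -0.07, 0, 0, 0], [-0.02, 0.1, -0.02, 0, 0, 0], [0, 0.1, 0, 0, 0, 0], [0, 0, 0, 0, 0, 0], [0, 0, 0, 0, 0, 0]]
  ]
}}

```text
clock: 27.95
eef_pos: [443.3, -198.0, 132.1]
tool_rot: [-1.57, -0.003, 0.001]
force: [0.8, -0.1, -0.4]
width: 85.2
```

```bash
python3 look.py l6.png 382 220 40 275 160 50
```

```text
(no output)
```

View pics/l6.png

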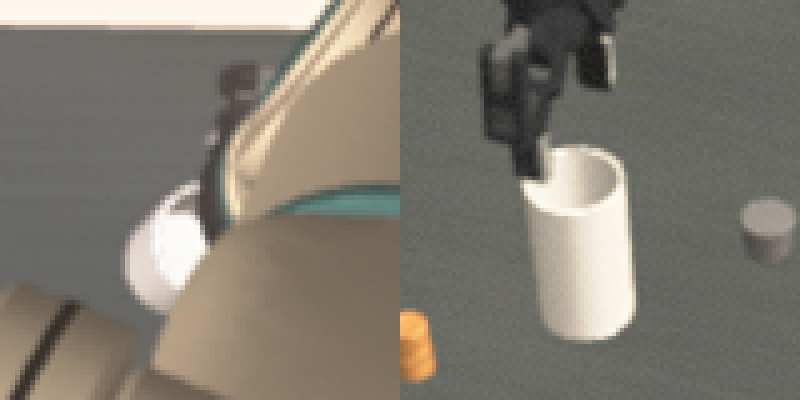

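```bash
python3 - <<'E'
from h import *
d=snap('scene')
for p in([443.3,-198,110],[486,-198,134],[444,-198,134]): print((proj(d,p)[0]-[225,110])*4+[400,0])
print(ray(d,(225+174/4,110+180/4),110))
E
```

```text
[569.51587594 173.89582124]
[536.87092506 188.11239185]
[565.68947258 144.40936622]
[ 447.60946826 -193.13496972  110.        ]
```

Request:
{"fn": "apply_moves", "kwargs": {
  "commands": [
    [[0.03, 0.15, 0.06, 0, 0, 0.02], [0, 0.25, 0, 0, 0, 0], [0, 0.3, 0, 0, 0, 0], [0, 0.2, 0, 0, 0, 0], [0, 0.1, 0, 0, 0, 0], [0, 0, 0, 0, 0, 0], [0, 0, 0, 0, 0, 0]]
  ]
}}

```text
clock: 28.68
eef_pos: [446.5, -194.0, 89.8]
tool_rot: [-1.569, -0.003, 0.003]
force: [-0.3, 0.4, 0.0]
width: 85.1
```

Request:
{"fn": "apply_moves", "kwargs": {
  "commands": [
    [[-0.03, 0.15, -0.03, 0, 0.02, 0.02], [0, 0.22, 0, 0, 0, 0], [0, 0.2, 0, 0, 0, 0], [0, 0.1, 0, 0, 0, 0], [0, 0.03, 0, 0, 0, 0], [0, 0, 0, 0, 0, 0], [0, 0, 0, 0, 0, 0]]
  ]
}}

```text
clock: 29.27
eef_pos: [445.8, -195.7, 59.3]
tool_rot: [-1.57, -0.002, 0.001]
force: [-0.3, 0.2, -0.0]
width: 84.8
```

Request:
{"fn": "apply_moves", "kwargs": {
  "commands": [
    [[0, 0, 0, 0, 0, 0], [0, 0, 0, 0, 0, 0], [0, 0, 0, 0, 0, 0], [0, 0, 0, 0, 0, 0], [0, 0, 0, 0, 0, 0], [0, 0, 0, 0, 0, 0]]
  ],
  "claw": 53
}}

```text
clock: 29.77
eef_pos: [446.0, -195.8, 60.3]
tool_rot: [-1.57, -0.003, 0.001]
force: [0.1, -0.1, -2.1]
width: 60.6
```

Request:
{"fn": "apply_moves", "kwargs": {
  "commands": [
    [[0, -0.3, 0, 0, 0, 0], [0, -0.5, 0, 0, 0, 0], [0, -0.6, 0, 0, 0, 0], [0, -0.5, 0, 0, 0, 0], [0, -0.3, 0, 0, 0, 0], [0, -0.1, 0, 0, 0, 0], [0, 0, 0, 0, 0, 0]]
  ]
}}

```text
clock: 30.35
eef_pos: [444.0, -194.9, 154.4]
tool_rot: [-1.568, 0.002, 0.001]
force: [-0.6, -0.1, -2.3]
width: 60.7
```

Request:
{"fn": "apply_moves", "kwargs": {
  "commands": [
    [[0.2, 0, 0.04, 0, 0, 0], [0.4, 0, 0.08, 0, 0, 0], [0.6, 0, 0.13, 0, 0, 0], [0.8, 0, 0.16, 0, 0, 0], [0.8, 0, 0.16, 0, 0, 0], [0.7, 0, 0.15, 0, 0, 0], [0.6, 0, 0.13, 0, 0, 0], [0.4, 0, 0.08, 0, 0, 0]]
  ]
}}

```text
clock: 31.02
eef_pos: [625.7, -153.8, 143.1]
tool_rot: [-1.562, 0.018, -0.005]
force: [0.8, 0.4, -1.3]
width: 60.5
```

Request:
{"fn": "apply_moves", "kwargs": {
  "commands": [
    [[0.2, 0, 0.04, 0, 0, 0], [0.1, 0, 0.02, 0, 0, 0], [0, 0, 0, 0, 0, 0], [0, 0, 0, 0, 0, 0]]
  ]
}}

```text
clock: 31.35
eef_pos: [641.5, -146.2, 135.0]
tool_rot: [-1.559, 0.023, 0.002]
force: [-0.8, 0.5, -1.3]
width: 61.1
```

Request:
{"fn": "apply_moves", "kwargs": {
  "commands": [
    [[0.06, 0, -0.1, -0.1, 0.02, -0.2], [0.03, 0.15, -0.08, 0, 0, -0.06], [0, 0.3, 0, 0, 0, 0], [0, 0.3, 0, 0, 0, 0], [0, 0.2, 0, 0, 0, 0], [0, 0.1, 0, 0, 0, 0], [0, 0, 0, 0, 0, 0], [0, 0, 0, 0, 0, 0]]
  ]
}}

```text
clock: 32.02
eef_pos: [638.8, -154.7, 85.1]
tool_rot: [-1.565, 0.01, -0.005]
force: [0.5, 0.3, -2.5]
width: 60.6
```

Request:
{"fn": "apply_moves", "kwargs": {
  "commands": [
    [[0.1, 0.08, 0.01, -0.06, -0.05, -0.1], [0.05, 0.1, 0, 0, 0, 0], [0, 0.08, 0, 0, 0, 0], [0, 0.04, 0, 0, 0, 0], [0, 0, 0, 0, 0, 0], [0, 0, 0, 0, 0, 0]]
  ]
}}

```text
clock: 32.52
eef_pos: [646.8, -153.9, 72.8]
tool_rot: [-1.571, -0.003, 0.001]
force: [-0.4, 0.7, -1.6]
width: 60.7
```

Request:
{"fn": "apply_moves", "kwargs": {
  "commands": [
    [[-0.04, 0.03, 0, 0, 0, 0.02], [-0.01, 0.03, 0, 0, 0, 0], [0, 0.01, 0, 0, 0, 0], [0, 0, 0, 0, 0, 0]]
  ]
}}

```text
clock: 32.85
eef_pos: [644.8, -154.1, 70.4]
tool_rot: [-1.572, -0.001, 0.001]
force: [1.2, -0.2, -1.0]
width: 60.7
```

```bash
python3 ov.py p3.png 645.2 -154 11 110 31 644.8 -154
```

```text
(no output)
```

View pics/p3.png

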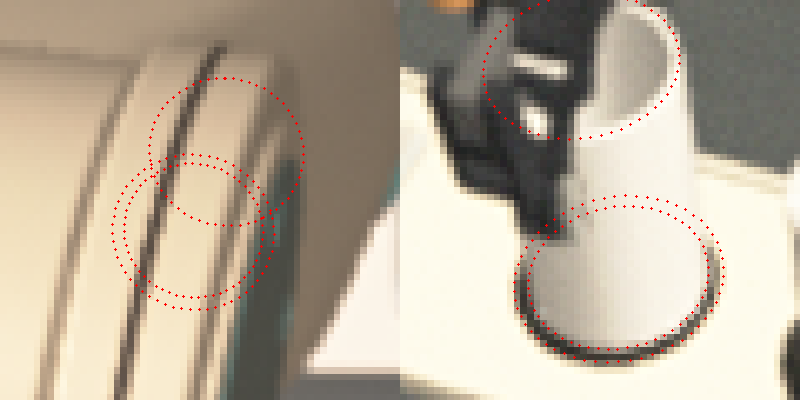

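Request:
{"fn": "apply_moves", "kwargs": {
  "commands": [
    [[0, 0, 0, 0, 0, 0], [0, 0, 0, 0, 0, 0], [0, 0, 0, 0, 0, 0], [0, 0, 0, 0, 0, 0], [0, 0, 0, 0, 0, 0]]
  ],
  "claw": 85
}}

```text
clock: 33.37
eef_pos: [646.3, -154.6, 72.0]
tool_rot: [-1.573, -0.005, 0.001]
force: [-0.0, 0.3, -0.3]
width: 85.1
```

Request:
{"fn": "apply_moves", "kwargs": {
  "commands": [
    [[0, -0.2, 0, 0, 0, 0], [0, -0.4, 0, 0, 0, 0], [0, -0.7, 0, 0, 0, 0], [0, -0.8, 0, 0, 0, 0], [0, -0.7, 0, 0, 0, 0], [0, -0.5, 0, 0, 0, 0], [0, -0.3, 0, 0, 0, 0], [0, -0.1, 0, 0, 0, 0]]
  ]
}}

```text
clock: 34.03
eef_pos: [644.4, -154.5, 228.8]
tool_rot: [-1.572, -0.002, 0.0]
force: [-0.2, -0.5, 0.8]
width: 84.7
```

Request:
{"fn": "apply_moves", "kwargs": {
  "commands": [
    [[-0.3, 0, -0.2, 0, 0, 0], [-0.6, 0, -0.5, 0, 0, 0], [-0.7, 0, -0.6, 0, 0, 0], [-0.7, 0, -0.6, 0, 0, 0], [-0.7, 0, -0.6, 0, 0, 0], [-0.5, 0, -0.6, 0, 0, 0], [-0.3, 0, -0.4, 0, 0, 0], [0, 0, 0, 0, 0, 0]]
  ]
}}

```text
clock: 34.7
eef_pos: [488.0, -296.6, 229.0]
tool_rot: [-1.571, -0.007, 0.008]
force: [0.2, -0.2, 0.9]
width: 85.2
```

```bash
python3 - <<'E'
from meas import *
mats=[(644.8,-154),(645.5,-54),(646.4,45.7),(646.9,145.6)]
rs=[31,27,23,19];A=[]
for n in('top','scene'):
    d=snap(n);im=d['image'][:,:,::-1]
    u,v=proj(d,[645,-5,40])[0].astype(int)
    x0,x1,y0,y1=(u-90,u+90,v-45,v+45) if n=='top' else (u-100,u+100,v-65,v+65)
    k=800/(x1-x0) if n=='top' else 4
    w=cv2.resize(im[y0:y1,x0:x1],None,fx=800/(x1-x0)/1.1 if n!='top' else k*.8,fy=800/(x1-x0)/1.1 if n!='top' else k*.8,interpolation=cv2.INTER_CUBIC)
    A.append(w)
W=max(a.shape[1] for a in A);A=[cv2.copyMakeBorder(a,0,0,0,W-a.shape[1],0) for a in A]
o=np.vstack(A);print(o.shape);
f=min(1,600/o.shape[0]);cv2.imwrite('pics/f.png',cv2.resize(o,None,fx=f,fy=f))
d=snap('top');im=d['image'].astype(int);g=((im[:,:,1]>im[:,:,0]+40)&(im[:,:,1]>im[:,:,2]+30)).astype(np.uint8)
w=np.zeros_like(g);w[202:258,276:332]=g[202:258,276:332];M=cv2.moments(w);print('glass',ray(d,(M['m10']/M['m00'],M['m01']/M['m00']),47))
E
```

```text
(793, 727, 3)
glass [441.63161919  11.58617228  47.        ]
```

View pics/f.png

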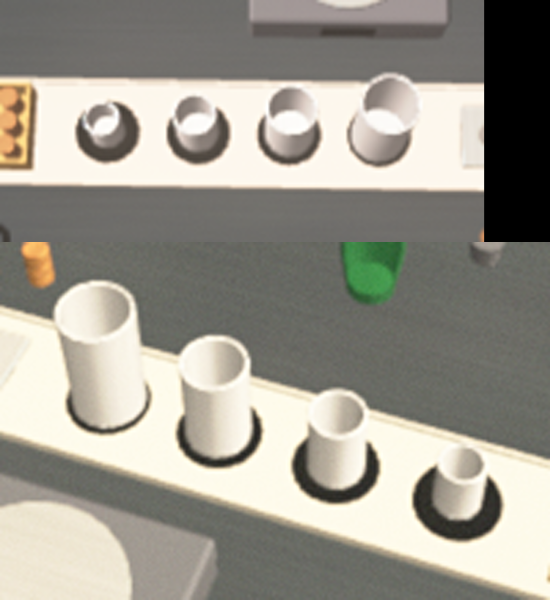

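```bash
python3 -c "
from cell import *
print(finish_job())"
```

```text
the job is handed in; nothing more can be done
None
```

All four measures are on the mats in order of size, largest beside the tap and smallest next to the cork box. The job is handed in at about 35 s of the 99 s allowed. `finish_job()` gives no verdict, so what follows rests on my own checks.

- **Final pictures:** both views, taken with the arm clear, show all four upright and centred on their mats to within about 2 mm by eye. The glass measured (441.6, 11.6), against (442.0, 11.8) at the start, so it has not moved. I did not pick up the orange or brown look-alikes.
- **Forces:** the readings between moves never went above about 3 N.
- **Camera disagreement:** the two cameras differed by up to about 5 mm in x on the mats. I aimed at the average and then compared each measure with its mat in the same picture.
- **Smallest measure:** the gripper read 35.4 mm while holding the 38 mm measure. I found no cause, but the pictures showed it held and placed centrally.
- **Second measure:** on the way down the open gripper drifted about 18 mm and may have come close to touching the cup. I corrected it before closing; no force showed and the cup stayed upright.

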